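# Close the vacuum flask for the move

## Robot

A 6-joint arm with a two-finger parallel gripper is mounted at the origin on the work surface. World frame = base frame: x ahead of the robot, y to its left, z up, the work surface at z = 0. Lengths are in mm, angles in degrees, forces in N, time in s.
With the tool pointing down it reaches from about 350 to 850 mm from the base axis. Payload 8.1 kg.
Tool frame: the origin (TCP) lies where the fingers leave the gripper's body, on its centre line; the fingertips stand 73 mm ahead of it and the grasp point (between the pads) lies 54 mm ahead of it; z points along the fingers, y is the line along which they close (so a half turn about z gives the same grasp; the last joint's range is limited). The gripper opens to 85 mm and grips with 20 to 120 N. Pads are 22 mm wide; open, the fingers measure 114 mm over their backs; the gripper's body (76 mm by 85 mm) begins 54 mm behind the grasp point. The pads swing forward as they close: fully open they stand 13 mm farther back than shut.
Start: joints at [-74.45, 7.471, 85.268, -0, 87.261, -4.893], TCP at [209.587, -562.209, 303.892] pointing down, gripper open.
Joint ranges: [-169.43, 169.43], [-51.17, 129.36], [1.28, 143.12], [-76.62, 256.62], [0, 156.53], [-152.29, 152.29]. Speed limits (degrees/s): [136.94, 136.94, 159.86, 180, 180, 180].

## Interface

Orientations are given as [roll, pitch, yaw] about the fixed x, y, z axes, in that order (R = Rz(yaw) Ry(pitch) Rx(roll)).
In Python, from bench import sense, optics, r gives the robot as it stands.
- The arm moves only by the tool servo_tool, never from a script. Its argument "plan" is a list that holds one entry, the list of rows, each a list of 5 numbers: the shift along the world's x, y, z in m, then the turn about the world's z in degrees, then the finger opening in m, from 0 to 0.0854. A call has 1 to 10 rows; each row shifts and turns the commanded pose from where the row before left it; what a row does not reach is not made up. A row lasts 1/10 s, in which the tool goes at most 50 mm and 8.59 degrees, less where a joint would pass 70% of its speed; a pose out of reach is approached as far as the arm can. A call is refused whole if a number of a shift passes 0.05 or a number of a turn 8.59, either way. A call with a gripper value outside its range is refused whole. The fingers move at their own pace and stop on an object; "force" is the grip in N (left out, the last holds). Time passes only in rows, so rows that do not move let the fingers close. It gives the time, the measured TCP pose, the force, the opening and the grip force at its end, in the units of the state.
- sense(): the state, without advancing time (a new reading comes with each control period).
- optics.snapshot(name): name is "scene" or "top" or "wrist"; returns a dict with "frame" (420x560x3 uint8, blue, green, red), "fx", "fy", "cx", "cy" (pixels), "cam_to_world" (4x4, takes a point from camera to world coordinates). Camera axes: x right, y down, z forward; pixel columns grow to the right and rows downward; lengths in mm; the calibration is good to about 2 mm. A picture is of the moment at which its call begins. There is no depth.
- r.hand_in(): hands the job in; it is judged then, once.
The state is a dict: "time": time; "joint_pos": joint angles; "qd": joint speeds; "joint_efforts": joint torques, N m; "tool_pos": TCP position; "tcp_rot": TCP orientation; "ft_force": force on the tool from outside, world axes, zero at the start; "wrist_torque": the same for the moment, N m; "finger_gap": finger opening in mm; "grip_force": force on a finger pad.
Only numpy, scipy, OpenCV 4.12 (cv2) and the standard library are available. Lean on these libraries where they do the work, as an engineer would, in place of code of your own. Each camera call takes 0.05 s, during which the arm holds its last target. There are 200 camera calls.

## Task

Close the blue vacuum flask for the move: set the red-rimmed stopper upright into its neck and press it straight down until it snaps past the catches and is fully home. Then keep pressing firmly: the program finishes while the robot is still holding the stopper down hard on the orange seal, neither letting go nor lifting off. Leave everything else on the desk where it is.

Things in the scene. Friction and masses are not known exactly. Their poses are not given: they have to be found in the camera images.
- flask: blue vacuum flask, 90 mm wide, steel neck 66 mm wide, fixed upright in a brown packing block 120 x 120 x 30 mm; black loop handle on its +y side, reaching 75 mm out, top at 93 mm. Origin: centre of the block's underside on the desk, z up. It may stand left or right of the desk's middle, the stopper on the other side
- neck (a point): centre of the flask's mouth at the steel rim, 150 mm above the desk. The bore is 49 mm in diameter and 52 mm deep; four sprung steel balls (8 mm), the catches, poke into it 9 mm below the rim and leave a 41 mm wide passage
- seal: orange sprung seal ring on the neck rim, 66 mm outside, 54 mm inside; its top stands 3 mm above the rim and about 12 N push it flush (4 N per mm). Origin: centre of the ring, 4 mm below its top
- stopper: stopper, 160 g, 81 mm high, standing on its narrow end on the desk: white plug, red flange 68 mm across (from 44 to 51 mm above the foot), black grip bar on top. Origin: centre of the foot, z up, x along the grip bar. Plug diameter: 32 mm at the foot, 40 mm from 16 mm up, a bead of 46 mm at 27 to 28 mm with ramps on both sides, a groove of 39 mm from 31 mm to the flange
- stopper_grip (a point): on the stopper's grip bar, 72 mm above its foot; the bar is 50 mm long (stopper x), 18 mm thick (stopper y) and spans 51 to 81 mm above the foot, the flange's top being at 51 mm
- flange (a point): centre of the flange's underside, 44 mm above the stopper's foot. Put in loosely, the bead rests on the catches with this point about 12 mm above neck; pressing takes a force rising to about 10-16 N over some 4 mm, then it drops suddenly (snap, the catches pull the stopper down); the flange meets the seal 3 mm above the rim, and 3 mm more bring it flush on the rim
- cup: steel drinking cup, open upwards, 66 mm wide, 55 mm high; a bystander, loose, to be left alone. Origin: centre of its underside
- tape: roll of yellow packing tape lying flat, 100 mm across, 45 mm high; a bystander, loose, to be left alone. Origin: centre of its underside
- mug: white mug with a handle, 80 mm wide, 90 mm high; a bystander, loose, to be left alone. Origin: centre of its underside
- tea_tin: round tea tin with a green band, 64 mm wide, 85 mm high; a bystander, loose, to be left alone. Origin: centre of its underside
- soap_box: green soap box, 95 x 62 x 35 mm; a bystander, loose, to be left alone. Origin: centre of its underside
- carton: small brown carton, 100 x 70 x 60 mm; a bystander, loose, to be left alone. Origin: centre of its underside
- marker: blue marker pen lying down, 136 mm long, 16 mm thick; a bystander, loose, to be left alone. Origin: under its middle
Things that resemble listed ones, but are neither listed nor needed, are in the scene too. There is more than one size of the stopper; the one meant has the size given above.

How it is judged (in metres and radians):
On the way, in this order (a step that is already met when the one before it is completed fails the run):
1. the stopper's foot is upright in the flask's neck, not yet snapped in (z of stopper in the frame of flask between 0.1125 and 0.143 m and horizontal distance between stopper and flask below 0.009 m and angle between stopper's own z axis and vertical below 0.2 rad), for 0.1 s.
2. the stopper has snapped home and is pressed onto the seal (z of stopper in the frame of flask between 0.1 and 0.11 m and horizontal distance between stopper and flask below 0.004 m and angle between stopper's own z axis and vertical below 0.08 rad and contact force between stopper and seal above 5 N and contact force between any of the fingers, the arm and stopper above 3 N), for 0.3 s.
At the end, for the whole second after the job is handed in: The stopper is snapped in past the catches (its origin at most 110 mm above the flask's origin, within 4 mm of the flask's axis, upright within 0.08 rad) and the robot, touching it with more than 3 N, still presses it onto the seal with more than 5 N (all of step 2); the arm keeps its last pose, push and grip.
It fails at once if a bystander on the desk was moved more than 25 mm (distance of any of cup, tape, mug, tea_tin, soap_box, carton, marker from where it was at the start of the episode above 0.025 m).
It also fails if it takes over 54 s, if anything falls off the work surface, if the arm or the gripper's body presses on something with over 40 N, if the wrist force passes 120 N, or if a joint passes its speed limit or range.

## Working session

There is one attempt and no reset: what is moved stays moved. The work goes in short steps, Python scripts to look and compute and a tool call to move; the robot and the scene stay as the last step left them, time stands still between calls to the robot, and variables do not carry over. Pictures are saved under pics/ and viewed, at most 10 in all, crops included, and the job is handed in when it is done.

Besides the shell and the picture viewer there is one more tool, called after "Emit:" as a command line: name --argument value ..., lists and objects as JSON in quotes. servo_tool: Moves the arm, as the interface text tells. Its arguments: {"type":"object","properties":{"plan":{"type":"array"},"force":{"type":"number"}},"required":["plan"]}

```bash
mkdir -p pics; cat > h.py <<'E'
import numpy as np, cv2
from bench import sense, optics, r
def snap(n,f):
    s=optics.snapshot(n); cv2.imwrite(f'pics/{f}.png',s['frame']); np.save(f'pics/{f}.npy',{k:np.array(s[k]) for k in s},allow_pickle=True); return s
def load(f): return np.load(f'pics/{f}.npy',allow_pickle=True).item()
def ray(s,u,v):
    T=np.array(s['cam_to_world']); d=T[:3,:3]@np.array([(u-s['cx'])/s['fx'],(v-s['cy'])/s['fy'],1.]); return T[:3,3],d
def onz(s,u,v,z):
    o,d=ray(s,u,v); return o+d*(z-o[2])/d[2]
def proj(s,p):
    T=np.linalg.inv(np.array(s['cam_to_world'])); c=T[:3,:3]@np.array(p)+T[:3,3]; return s['fx']*c[0]/c[2]+s['cx'],s['fy']*c[1]/c[2]+s['cy']
E
python3 - <<'E'
from h import *
a=snap('scene','s0');b=snap('top','t0')
print(sense())
for s in(a,b): print(s['fx'],s['cam_to_world'])
E
```

```text
{'time': 0.1, 'joint_pos': array([-7.44512043e+01,  7.51194291e+00,  8.53244170e+01,  7.55414106e-05,
        8.72617564e+01, -4.89306954e+00]), 'qd': array([ 0.00350954, -0.08348368, -0.19529798,  0.0487414 , -0.06952307,
       -0.0704018 ]), 'joint_efforts': array([ 2.34117644e-03, -5.70954788e+01, -5.01939225e+01, -1.08240138e-04,
        8.16558022e-03,  2.61249062e-05]), 'tool_pos': array([ 209.47222755, -561.83792728,  302.92391483]), 'tcp_rot': array([-1.79902248e+02, -8.44414343e-03,  2.04418544e+01]), 'ft_force': array([ 0.22457044,  0.47776822, -0.66768583]), 'wrist_torque': array([-0.00890819,  0.01426685, -0.02484918]), 'grip_force': 0.0, 'finger_gap': 85.53157765465228}
412.63904720827145 [[ 7.01709076e-01  5.05748132e-01 -5.01819888e-01  1.22820064e+03]
 [ 7.12388068e-01 -5.08316602e-01  4.83856872e-01 -5.97979822e+02]
 [-1.03736708e-02 -6.97017259e-01 -7.16979308e-01  9.91486270e+02]
 [ 0.00000000e+00  0.00000000e+00  0.00000000e+00  1.00000000e+00]]
462.05846398232217 [[ 5.13996084e-03 -9.91958563e-01  1.26458649e-01  4.62567322e+02]
 [-9.99746739e-01 -7.86822598e-03 -2.10843234e-02  3.72301152e+01]
 [ 2.19097804e-02 -1.26318249e-01 -9.91747781e-01  1.17488988e+03]
 [ 0.00000000e+00  0.00000000e+00  0.00000000e+00  1.00000000e+00]]
```

View pics/s0.png

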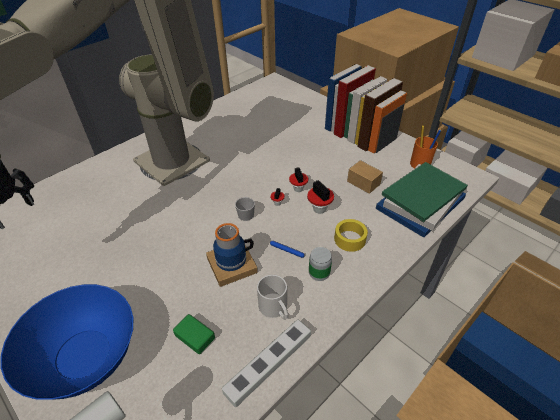

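View pics/t0.png

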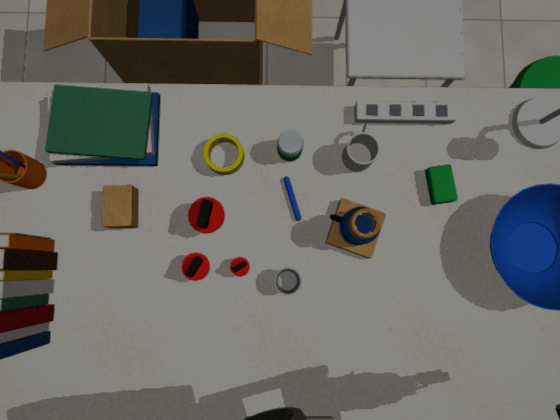

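The overview shows a blue flask in its brown block, at top (358,226) and scene (230,245). Three things could be the stopper: large at top (206,215), medium at top (196,266) and small at top (240,266). Next I'll measure the flange diameters, the flask mouth and the bar direction.

```bash
cat > m.py <<'E'
from h import *
def blobs(s,mask,amin=40):
    n,l,st,c=cv2.connectedComponentsWithStats(mask.astype(np.uint8)); return [(l==i) for i in range(1,n) if st[i,4]>amin]
def ell(m):
    cs,_=cv2.findContours(m.astype(np.uint8),0,2); c=max(cs,key=cv2.contourArea); return cv2.fitEllipse(cv2.convexHull(c)),c
if __name__=='__main__':
    for f in('t0','s0'):
        s=load(f); im=s['frame']; hsv=cv2.cvtColor(im,cv2.COLOR_BGR2HSV); H,S,V=[hsv[...,i].astype(int) for i in range(3)]
        red=((H<6)|(H>174))&(S>180)&(V>70)
        for m in blobs(s,red):
            e,c=ell(m)
            if f=='t0' and not(150<e[0][0]<300): continue
            P=np.array([onz(s,u+0.,v+0.,49)[:2] for u,v in c[:,0]]); (cc,rad)=cv2.minEnclosingCircle(P.astype(np.float32))
            print(f,'red',np.round(e[0],1),'centre',np.round(cc,1),'diam',round(2*rad,1))
        org=(H>4)&(H<14)&(S>120)&(V>80)
        for m in blobs(s,org,25):
            e,c=ell(m)
            if f=='t0' and not 320<e[0][0]<400: continue
            if f=='s0' and not(190<e[0][0]<270 and 200<e[0][1]<300): continue
            P=np.array([onz(s,u,v,152)[:2] for u,v in c[:,0]]); cc,rad=cv2.minEnclosingCircle(P.astype(np.float32))
            print(f,'orange',np.round(e[0],1),len(c),np.round(cc,1),2*rad)
    for f,(x,y) in {'t0':(150,180),'s0':(255,155)}.items():
        im=load(f)['frame'][y:y+110,x:x+110]; cv2.imwrite(f'pics/c_{f}.png',cv2.resize(im,None,fx=3.6,fy=3.6,interpolation=2))
    a=cv2.imread('pics/c_t0.png');b=cv2.imread('pics/c_s0.png'); cv2.imwrite('pics/c0.png',np.hstack([np.clip(a*1.6,0,255).astype(np.uint8),b]))
E
python3 m.py
```

```text
t0 red [205.8 214.7] centre [595.2 204.7] diam 87.6
t0 red [195.2 266.3] centre [469.5 227.1] diam 65.4
t0 red [239.3 266.4] centre [469.8 120.9] diam 44.9
s0 red [340.  108.8] centre [266.  700.3] diam 458.5
s0 red [298.3 179.1] centre [473.1 224.1] diam 66.6
s0 red [320.2 195.8] centre [587.  214.1] diam 92.3
s0 red [277. 196.] centre [483.3 110.1] diam 45.4
s0 orange [226.6 231.8] 31 [ 570.5 -166.7] 66.87686157226562
```

View pics/c0.png

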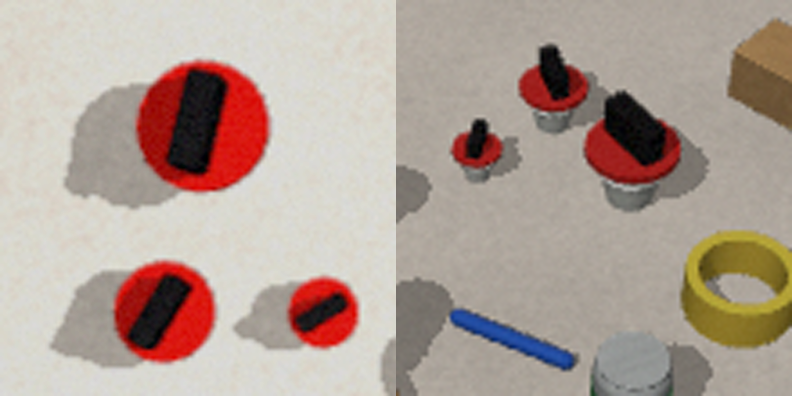

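The medium stopper at top (195,266) is the one meant: its flange measures 65–67 mm, against 68 mm given. The others measure 88 and 45 mm. It stands near (471,226) with its bar at about -28°. The seal measures 67 mm across and sits near (570,-167). I'll move above the flask and look with the wrist camera.

Emit:
servo_tool --plan '[[[0.03,0.036,0.006,8.5,0.0854],[0.03,0.036,0.006,8.5,0.0854],[0.03,0.036,0.006,8.5,0.0854],[0.03,0.036,0.006,8.5,0.0854],[0.03,0.036,0.006,8.5,0.0854],[0.03,0.036,0.006,8.5,0.0854],[0.03,0.036,0.006,8.5,0.0854],[0.03,0.036,0.006,8.5,0.0854],[0.03,0.036,0.006,8.5,0.0854],[0.03,0.036,0.006,8.5,0.0854]]]'

```text
time: 1.1
tool_pos: [510.4, -200.4, 363.8]
tcp_rot: [-180.0, -0.0, 105.8]
ft_force: [0.4, -1.0, -0.7]
finger_gap: 84.9
grip_force: 0.0
```

```bash
python3 - <<'E'
from h import *
s=snap('wrist','w0'); q=sense(); print(q['time'],q['tool_pos'],q['tcp_rot'],q['joint_pos']); print(s['fx'],s['cx'],s['cy'],s['cam_to_world'])
print(proj(s,[570,-167,154]))
E
```

```text
1.15 [ 514.00720879 -195.07707923  364.79488373] [ 1.79774863e+02 -1.22782869e-01  1.06583512e+02] [-26.25623724  -1.41994807  88.16660542   0.24348605  93.17171568
 -42.82586278]
294.0459107437902 276.8837259111467 209.40021105519403 [[ 9.62136105e-01  2.57914677e-01  8.81710532e-02  4.87937137e+02]
 [ 2.72569058e-01 -9.09843300e-01 -3.12875818e-01 -1.19193109e+02]
 [-4.73423741e-04  3.25061822e-01 -9.45692650e-01  4.33394011e+02]
 [ 0.00000000e+00  0.00000000e+00  0.00000000e+00  1.00000000e+00]]
(np.float64(344.70113923134227), np.float64(182.5448599661542))
```

View pics/w0.png

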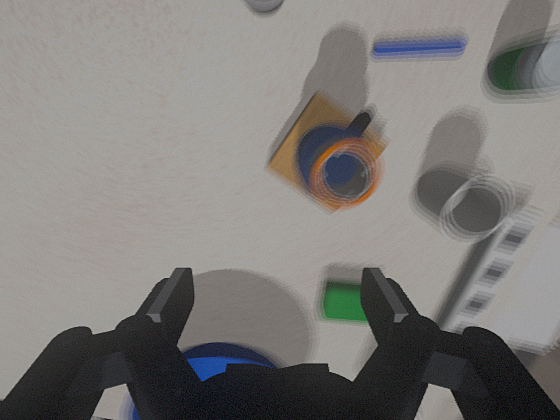

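The wrist view shows the flask mouth at about (345,175), close to the predicted (345,183), but the frame is blurred because the arm is still moving. I'll hold still and measure again.

Emit:
servo_tool --plan '[[[0,0,0,0,0.0854],[0,0,0,0,0.0854],[0,0,0,0,0.0854]]]'

```text
time: 1.45
tool_pos: [508.9, -203.0, 363.4]
tcp_rot: [-179.9, -0.0, 105.3]
ft_force: [-0.1, -0.4, -0.4]
finger_gap: 85.5
grip_force: 0.0
```

```bash
cat > seal.py <<'E'
from m import *
import sys
def seal(f,thr=60):
    s=load(f); hsv=cv2.cvtColor(s['frame'],cv2.COLOR_BGR2HSV); H,S,V=[hsv[...,i].astype(int) for i in range(3)]
    bl=blobs(s,(H>4)&(H<14)&(S>150)&(V>thr),100)
    for m in bl:
        cs,_=cv2.findContours(m.astype(np.uint8),0,1); c=max(cs,key=cv2.contourArea); h=cv2.convexHull(c)[:,0]
        for z in(154-1,150):
            P=np.array([onz(s,u,v,z)[:2] for u,v in h]); cc,rad=cv2.minEnclosingCircle(P.astype(np.float32)); A=np.c_[2*P,np.ones(len(P))]; x=np.linalg.lstsq(A,(P**2).sum(1),rcond=None)[0]
            print(f,z,'px',h.mean(0).round(),'encl',np.round(cc,1),round(2*rad,1),'fit',x[:2].round(1),round(2*(x[2]+x[0]**2+x[1]**2)**.5,1))
E
python3 - <<'E'
from seal import *
snap('wrist','w1'); q=sense(); print(q['time'],q['tool_pos'],q['tcp_rot']); seal('w1'); seal('s0'); seal('t0',40)
E
```

```text
1.5 [ 508.82309702 -203.22775564  363.4546255 ] [-1.79955272e+02 -1.93993791e-02  1.05302369e+02]
s0 153 px [382. 124.] encl [566.2 616.1] 437.0 fit [743.7 661.3] 535.2
s0 150 px [382. 124.] encl [563.9 620.4] 438.5 fit [741.9 665.8] 537.2
s0 153 px [423. 149.] encl [748.7 527. ] 190.2 fit [747.9 529.8] 163.3
s0 150 px [423. 149.] encl [747. 531.] 190.9 fit [746.2 533.8] 163.9
t0 153 px [ 16. 155.] encl [705.8 618.5] 56.7 fit [692.8 627.8] 64.8
t0 150 px [ 16. 155.] encl [706.5 620.2] 56.9 fit [693.4 629.5] 64.9
t0 153 px [ 10. 168.] encl [692.1 625.1] 67.2 fit [694.9 621.8] 58.1
t0 150 px [ 10. 168.] encl [692.8 626.9] 67.4 fit [695.6 623.5] 58.2
t0 153 px [ 34. 176.] encl [672.8 588.8] 83.6 fit [672.7 588.4] 77.7
t0 150 px [ 34. 176.] encl [673.4 590.5] 83.9 fit [673.3 590. ] 77.9
t0 153 px [ 35. 242.] encl [509.7 576.7] 115.1 fit [494.7 575.9] 107.3
t0 150 px [ 35. 242.] encl [509.8 578.3] 115.4 fit [494.8 577.5] 107.6
```

```bash
sed -i 's/(H>4)&(H<14)&(S>150)&(V>thr),100/(H>5)\&(H<18)\&(S>S0)\&(V>thr),60/; s/thr=60/thr=60,S0=165/' seal.py
python3 - <<'E'
from seal import *
s=load('w1');u,v=proj(s,[570,-167,153]);print(u,v)
h=cv2.cvtColor(s['frame'],cv2.COLOR_BGR2HSV); print([tuple(map(int,h[int(v),int(u)+d])) for d in range(28,46,2)]+[tuple(map(int,h[int(v)+40,int(u)+d])) for d in (-50,-30)])
t=load('t0');u,v=proj(t,[570,-167,153]);print(u,v)
h=cv2.cvtColor(t['frame'],cv2.COLOR_BGR2HSV); print([tuple(map(int,h[int(v),int(u)+d])) for d in range(8,18)])
for f in('w1','s0','t0'): seal(f,50,150 if f!='t0' else 140)
cv2.imwrite('pics/w1c.png',cv2.resize(s['frame'][90:290,220:480],None,fx=2.5,fy=2.5))
E
```

```text
346.9532787630643 179.7586483161911
[(14, 196, 169), (13, 212, 167), (21, 16, 162), (150, 2, 163), (14, 17, 161), (30, 8, 158), (26, 13, 161), (18, 8, 165), (0, 5, 161), (38, 12, 164), (20, 18, 167)]
365.8333958848963 221.58728068221933
[(0, 0, 37), (60, 7, 38), (15, 12, 41), (165, 8, 66), (9, 71, 100), (15, 243, 123), (16, 227, 136), (16, 178, 129), (17, 139, 121), (18, 145, 118)]
w1 153 px [344. 172.] encl [ 565.7 -165.5] 65.2 fit [ 566.  -165.4] 64.5
w1 150 px [344. 172.] encl [ 566.5 -166. ] 65.9 fit [ 566.8 -165.9] 65.2
s0 153 px [384. 125.] encl [566.2 616.1] 437.0 fit [722.6 652. ] 499.7
s0 150 px [384. 125.] encl [563.9 620.4] 438.5 fit [720.8 656.4] 501.4
s0 153 px [423. 149.] encl [748.7 527. ] 190.2 fit [747.  529.4] 162.9
s0 150 px [423. 149.] encl [747. 531.] 190.9 fit [745.3 533.4] 163.5
s0 153 px [226. 232.] encl [ 570.4 -167.7] 65.4 fit [ 570.6 -168.1] 64.1
s0 150 px [226. 232.] encl [ 568.  -166.2] 65.6 fit [ 568.2 -166.5] 64.3
t0 153 px [79. 28.] encl [1024.4  467.9] 239.1 fit [1019.9  469.1] 229.9
t0 150 px [79. 28.] encl [1026.1  469.2] 239.8 fit [1021.6  470.3] 2
[... 592 characters left out ...]
07.] encl [ 602.5 -120.8] 38.7 fit [ 602.5 -120.2] 36.0
t0 150 px [344. 207.] encl [ 602.9 -121.2] 38.8 fit [ 603.  -120.6] 36.1
t0 153 px [363. 222.] encl [ 571.  -171.8] 79.6 fit [ 568.7 -168.5] 68.2
t0 150 px [363. 222.] encl [ 571.4 -172.5] 79.8 fit [ 569.  -169.1] 68.4
t0 153 px [334. 234.] encl [543.  -97.7] 56.2 fit [542.3 -97.9] 50.9
t0 150 px [334. 234.] encl [543.2 -98.1] 56.4 fit [542.6 -98.3] 51.1
t0 153 px [ 32. 243.] encl [519.7 578.1] 121.9 fit [502.2 579.1] 111.4
t0 150 px [ 32. 243.] encl [519.8 579.7] 122.3 fit [502.3 580.7] 111.7
t0 153 px [361. 249.] encl [ 517.7 -146.5] 76.4 fit [ 521.2 -148.1] 69.7
t0 150 px [361. 249.] encl [ 517.8 -147. ] 76.6 fit [ 521.4 -148.6] 69.9
```

View pics/w1c.png

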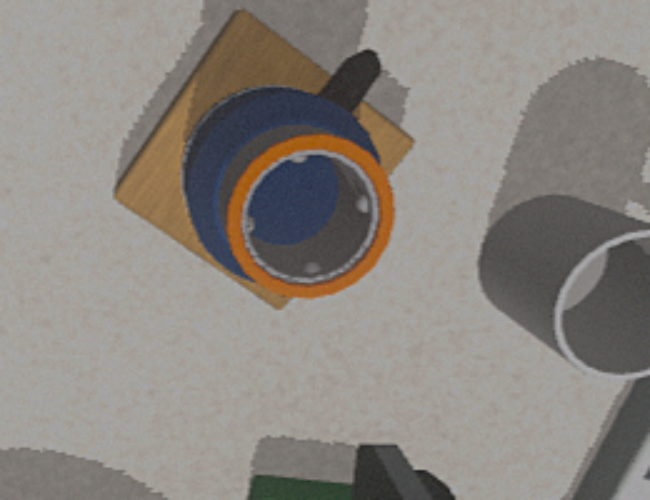

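The crop shows the seal ring at crop (312,216), which is image (345,176), with the four catches visible inside it. The estimates agree on about (568.5,-167). Next I'll move over the stopper.

Emit:
servo_tool --plan '[[[-0.004,0.043,-0.008,4.7,0.0854],[-0.004,0.043,-0.008,4.7,0.0854],[-0.004,0.043,-0.008,4.7,0.0854],[-0.004,0.043,-0.008,4.7,0.0854],[-0.004,0.043,-0.008,4.7,0.0854],[-0.004,0.043,-0.008,4.7,0.0854],[-0.004,0.043,-0.008,4.7,0.0854],[-0.004,0.043,-0.008,4.7,0.0854],[-0.004,0.043,-0.008,4.7,0.0854],[-0.004,0.043,-0.008,4.7,0.0854]]]'

```text
time: 2.5
tool_pos: [469.5, 228.2, 283.6]
tcp_rot: [180.0, 0.0, 152.5]
ft_force: [-0.0, -0.6, 0.2]
finger_gap: 85.5
grip_force: 0.0
```

Emit:
servo_tool --plan '[[[0,0,0,0,0.0854],[0,0,0,0,0.0854],[0,0,0,0,0.0854],[0,0,0,0,0.0854]]]'

```text
time: 2.9
tool_pos: [470.2, 226.3, 284.3]
tcp_rot: [180.0, 0.0, 152.3]
ft_force: [-0.8, -0.6, 0.1]
finger_gap: 85.4
grip_force: 0.0
```

```bash
cat > st.py <<'E'
from m import *
def stop(f):
    s=load(f); hsv=cv2.cvtColor(s['frame'],cv2.COLOR_BGR2HSV); H,S,V=[hsv[...,i].astype(int) for i in range(3)]
    for m in blobs(s,((H<6)|(H>174))&(S>180)&(V>60),150):
        cs,_=cv2.findContours(m.astype(np.uint8),0,1); c=max(cs,key=cv2.contourArea); h=cv2.convexHull(c)
        P=np.array([onz(s,u,v,51)[:2] for u,v in h[:,0]]); cc,rad=cv2.minEnclosingCircle(P.astype(np.float32))
        k=np.zeros(m.shape,np.uint8); cv2.fillConvexPoly(k,cv2.convexHull(np.vstack([h,[[[0,0]]]])[:-1]),1); k=cv2.dilate(k,np.ones((25,25)))
        best=[b for b in blobs(s,(V<45)&(k>0),100)]
        out=[]
        for b in best:
            vv,uu=np.nonzero(b); Q=np.array([onz(s,u,v,81)[:2] for u,v in zip(uu,vv)]).astype(np.float32); out.append((np.array(cv2.minAreaRect(Q)[0]).round(1),np.round(cv2.minAreaRect(Q)[1],1),round(cv2.minAreaRect(Q)[2],1),int(uu.mean()),int(vv.mean())))
        print(f,'px',h[:,0].mean(0).round(),'c',np.round(cc,1),'d',round(2*rad,1),'bar',out)
E
python3 - <<'E'
from st import *
snap('wrist','w2'); q=sense(); print(q['time'],q['tool_pos'],q['tcp_rot'],q['joint_pos']); stop('w2')
E
```

```text
2.95 [470.15987855 226.41281156 284.28825789] [1.79980217e+02 3.36927431e-02 1.52282028e+02] [ 2.00897967e+01 -4.15802533e+00  9.91730031e+01 -1.17219250e-02
  8.49477368e+01 -4.21912088e+01]
w2 px [259. 181.] c [463.1 221.7] d 63.5 bar []
w2 px [298. 201.] c [484.3 241.9] d 49.7 bar []
w2 px [286. 292.] c [600.1 197.6] d 90.2 bar []
w2 px [335. 300.] c [623.1 225. ] d 63.7 bar []
```

View pics/w2.png

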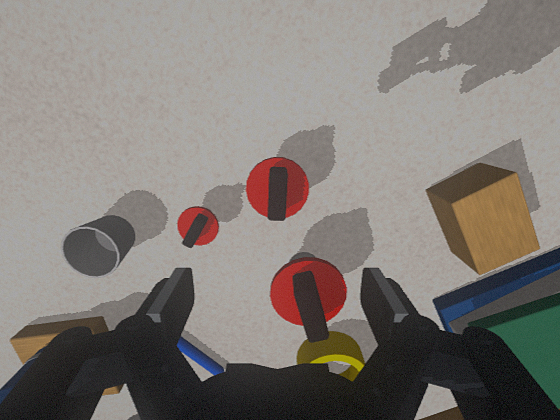

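The wrist view shows the chosen stopper at (278,190) with its bar almost along the tool's x axis. The big stopper is at (309,295), nearer the tool, and the small one is at (198,227). The bar splits the red mask in two, so I'll fit both halves together.

```bash
cat > st.py <<'E'
from m import *
def stop(f,box,vmax=60):
    s=load(f); x0,y0,x1,y1=box; hsv=cv2.cvtColor(s['frame'],cv2.COLOR_BGR2HSV); H,S,V=[hsv[...,i].astype(int) for i in range(3)]
    B=np.zeros(H.shape,bool); B[y0:y1,x0:x1]=1
    red=((H<6)|(H>174))&(S>160)&(V>60)&B
    h=cv2.convexHull(np.argwhere(red)[:,::-1].astype(np.int32).reshape(-1,1,2))[:,0]
    for z in (51,):
        P=np.array([onz(s,u,v,z)[:2] for u,v in h]); A=np.c_[2*P,np.ones(len(P))]; x=np.linalg.lstsq(A,(P**2).sum(1),rcond=None)[0]; cc,rad=cv2.minEnclosingCircle(P.astype(np.float32))
        print('flange z',z,'encl',np.round(cc,1),round(2*rad,1),'fit',x[:2].round(1),round(2*(x[2]+x[0]**2+x[1]**2)**.5,1))
    b=max(blobs(s,(V<vmax)&(S<120)&B,60),key=lambda k:k.sum())
    vv,uu=np.nonzero(b); print('bar px',uu.min(),uu.max(),vv.min(),vv.max(),b.sum())
    Q=np.array([onz(s,u,v,81)[:2] for u,v in zip(uu,vv)]).astype(np.float32); print('bar rect at z81',cv2.minAreaRect(Q))
    e=[]
    for v in range(vv.min()+4,vv.max()-3):
        u=uu[vv==v]; e.append((v,u.min(),u.max()))
    e=np.array(e)
    # left/right edge lines, as world directions on z=81
    for k in(1,2):
        vx,vy,u0,v0=cv2.fitLine(e[:,[k,0]].astype(np.float32),cv2.DIST_HUBER,0,.01,.01).ravel()
        a=onz(s,u0,v0,81);c=onz(s,u0+20*vx,v0+20*vy,81);print('edge dir',np.degrees(np.arctan2(*(c-a)[[1,0]])))
E
python3 - <<'E'
from st import *
stop('w2',(240,150,316,225))
stop('t0',(178,248,214,284),45)
E
```

```text
flange z 51 encl [468.1 228.4] 66.5 fit [468.2 228.3] 66.0Traceback (most recent call last):
  File "<stdin>", line 2, in <module>
  File "st.py", line 10, in stop
    b=max(blobs(s,(V<vmax)&(S<120)&B,60),key=lambda k:k.sum())
ValueError: max() iterable argument is empty
```

```bash
sed -i 's/(V<vmax)&(S<120)&B,60/(V<vmax)\&(s["frame"][...,2].astype(int)-s["frame"][...,0]<35)\&B,60/' st.py
python3 - <<'E'
from st import *
stop('w2',(240,150,316,225),75)
stop('t0',(178,248,214,284),55)
E
```

```text
flange z 51 encl [468.1 228.4] 66.5 fit [468.2 228.3] 66.0
bar px 268 287 167 220 915
bar rect at z81 ((465.82635498046875, 229.72361755371094), (17.00098991394043, 53.12477111816406), 59.81901168823242)
edge dir 149.28031922842885
edge dir 149.75406239346458
flange z 51 encl [469.9 226.8] 65.9 fit [469.7 226.9] 64.9
bar px 186 202 257 276 171
bar rect at z81 ((469.5990905761719, 225.0975341796875), (19.014434814453125, 48.96107482910156), 59.7036018371582)
edge dir -32.16424264354769
edge dir -31.46604570792911
```

Emit:
servo_tool --plan '[[[-0.0015,0.0015,-0.013,-2.5,0.0854],[0,0,-0.018,0,0.0854],[0,0,-0.018,0,0.0854],[0,0,-0.018,0,0.0854],[0,0,-0.018,0,0.0854],[0,0,-0.018,0,0.0854],[0,0,-0.018,0,0.0854],[0,0,-0.018,0,0.0854],[0,0,-0.018,0,0.0854],[0,0,0,0,0.0854]]]'

```text
time: 3.95
tool_pos: [466.7, 227.7, 124.4]
tcp_rot: [-179.8, -0.2, 149.8]
ft_force: [-0.7, -0.2, 0.4]
finger_gap: 85.1
grip_force: 0.0
```

Emit:
servo_tool --plan '[[[0,0,0,0,0.0854],[0,0,0,0,0.04],[0,0,0,0,0.03],[0,0,0,0,0.015],[0,0,0,0,0.0],[0,0,0,0,0.0],[0,0,0,0,0.0],[0,0,0,0,0.0],[0,0,0,0,0.0],[0,0,0,0,0.0]]]' --force 80

```text
time: 4.95
tool_pos: [468.3, 229.4, 127.3]
tcp_rot: [180.0, 0.0, 149.9]
ft_force: [-1.7, 0.8, 5.9]
finger_gap: 16.6
grip_force: 78.5
```

Emit:
servo_tool --plan '[[[0,0,0.01,0,0.0],[0,0,0.02,0,0.0],[0,0,0.03,0,0.0],[0,0,0.035,0,0.0],[0,0,0.035,0,0.0],[0,0,0.03,0,0.0],[0,0,0.015,0,0.0],[0,0,0.005,0,0.0],[0,0,0,0,0.0],[0,0,0,0,0.0]]]'

```text
time: 5.95
tool_pos: [467.4, 229.0, 304.8]
tcp_rot: [-179.9, -0.1, 149.9]
ft_force: [-0.3, -0.2, -2.2]
finger_gap: 16.2
grip_force: 78.2
```

```bash
python3 - <<'E'
from h import *
s=snap('wrist','w3'); t=snap('scene','s3'); q=sense(); print(q['time'],q['tool_pos'],q['tcp_rot'],q['finger_gap'],q['ft_force'])
p=q['tool_pos']; u,v=map(int,proj(t,[p[0],p[1],p[2]-110])); a=cv2.resize(t['frame'][v-55:v+55,u-55:u+55],(400,400)); 
cv2.imwrite('pics/g3.png',np.hstack([a,s['frame'][110:410,80:480]]) if 0 else np.hstack([a,cv2.resize(s['frame'][100:400,130:430],(400,400))]))
E
```

```text
6.05 [467.35316033 229.02856257 304.76832791] [-1.79849795e+02 -1.25399236e-01  1.49943614e+02] 16.537738779608212 [ 0.15158992  1.75152083 -1.53642019]
```

View pics/g3.png

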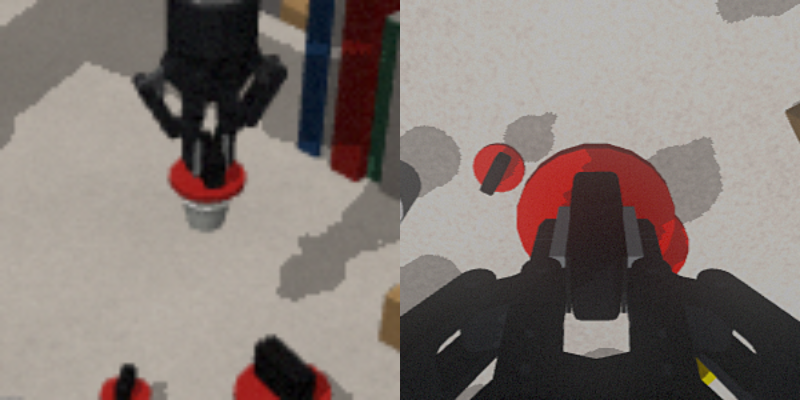

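The stopper is held upright in the gripper: the scene crop shows the white plug hanging straight at (207,215). I'll work out where its axis sits relative to the TCP.

```bash
python3 - <<'E'
from m import *
from scipy.optimize import least_squares
q=np.array([467.35,229.03,304.8]); yaw=np.radians(149.94)
for f in('w3','s3'):
    s=load(f); im=s['frame']; hsv=cv2.cvtColor(im,cv2.COLOR_BGR2HSV); H,S,V=[hsv[...,i].astype(int) for i in range(3)]
    m=((H<7)|(H>173))&(S>150)&(V>50)
    if f=='w3':
        B=np.zeros_like(m); B[195:400,212:345]=1; m&=B
        pts=np.array([(u,np.nonzero(m[:,u])[0].min()) for u in range(225,325) if m[:,u].any()],float)
        for z in(q[2]-76.3,q[2]-83.3):
            P=np.array([onz(s,u,v,z)[:2] for u,v in pts])
            r=least_squares(lambda x:np.hypot(*(P-x[:2]).T)-34,q[:2],loss='soft_l1'); r3=least_squares(lambda x:np.hypot(*(P-x[:2]).T)-x[2],[*q[:2],34],loss='soft_l1')
            d=r.x-q[:2]; print(f,z,r.x.round(1),'res',np.abs(r.fun).max().round(2),'free',r3.x.round(1),'tool xy',d@[np.cos(yaw),np.sin(yaw)],d@[np.sin(yaw),-np.cos(yaw)])
    else:
        u0,v0=proj(s,[*q[:2],q[2]-76]); bl=[b for b in blobs(s,m,40) if np.hypot(*(np.argwhere(b).mean(0)[::-1]-[u0,v0]))<25]
        mm=np.any(bl,0); h=cv2.convexHull(np.argwhere(mm)[:,::-1].astype(np.int32).reshape(-1,1,2))[:,0]
        P=np.array([onz(s,u,v,q[2]-80)[:2] for u,v in h]); c,r=cv2.minEnclosingCircle(P.astype(np.float32)); print(f,np.round(c,1),2*r)
E
```

```text
w3 228.5 [468.5 228.4] res 2.24 free [468.4 228.4  33.9] tool xy -1.3350874582042407 0.026257498254243727
w3 221.5 [470.4 227.2] res 2.18 free [471.9 226.4  35.5] tool xy -3.5788774233374223 -0.0745183460651968
s3 [471.9 226.7] 70.93817901611328
```

Emit:
servo_tool --plan '[[[0.005,-0.02,0,0,0.0],[0.01,-0.04,0,0,0.0],[0.012,-0.049,0,0,0.0],[0.012,-0.049,0,0,0.0],[0.012,-0.049,0,0,0.0],[0.012,-0.049,0,0,0.0],[0.012,-0.049,0,0,0.0],[0.012,-0.049,0,0,0.0],[0.007,-0.03,0,0,0.0],[0.0033,-0.01,0,0,0.0]]]'

```text
time: 7.05
tool_pos: [564.3, -165.4, 305.1]
tcp_rot: [-179.9, -0.1, 149.7]
ft_force: [-1.3, 0.9, -1.3]
finger_gap: 17.0
grip_force: 78.2
```

Emit:
servo_tool --plan '[[[0,0,0,0,0.0],[0,0,0,0,0.0],[0,0,0,0,0.0],[0,0,0,0,0.0]]]'

```text
time: 7.45
tool_pos: [564.8, -160.6, 307.0]
tcp_rot: [180.0, 0.0, 150.1]
ft_force: [0.1, 0.4, -1.1]
finger_gap: 16.7
grip_force: 78.2
```

```bash
python3 - <<'E'
from h import *
q=sense(); t=snap('scene','s4'); print(q['time'],q['tool_pos'],q['tcp_rot'],q['finger_gap'],q['ft_force'])
x0,y0=175,165; a=cv2.resize(t['frame'][y0:y0+110,x0:x0+110],(600,600),interpolation=cv2.INTER_CUBIC); cv2.imwrite('pics/g4.png',a)
E
```

```text
7.45 [ 564.75516643 -160.63008928  306.99529693] [1.79989673e+02 1.08839074e-03 1.50053954e+02] 16.737321169529764 [ 0.0615939   0.35573843 -1.11359039]
```

View pics/g4.png

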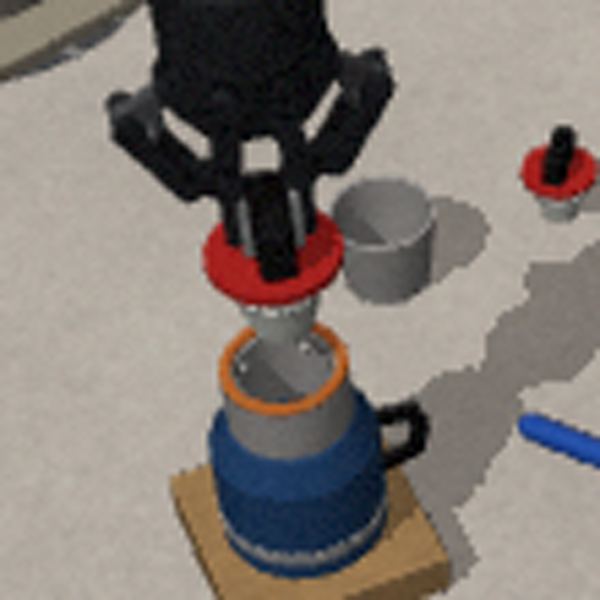

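The scene crop shows the plug just above the mouth: flange at crop (273,257) and seal at (284,367). The y position is about 5 mm short. I'll compare the flange and seal through this one camera.

```bash
cat > rel.py <<'E'
from m import *
def hullfit(s,m,z,d):
    h=cv2.convexHull(np.argwhere(m)[:,::-1].astype(np.int32).reshape(-1,1,2))[:,0]
    P=np.array([onz(s,u,v,z)[:2] for u,v in h]); c,r=cv2.minEnclosingCircle(P.astype(np.float32)); return np.array(c),2*r
def rel(f,q):
    s=load(f); hsv=cv2.cvtColor(s['frame'],cv2.COLOR_BGR2HSV); H,S,V=[hsv[...,i].astype(int) for i in range(3)]
    B=np.zeros(H.shape,bool); B[190:260,195:250]=1
    fl=hullfit(s,max(blobs(s,((H<5)|(H>173))&(S>150)&(V>50)&B,30),key=lambda b:b.sum()),q[2]-76.3-2,68) if 1 else 0
    B2=np.zeros(H.shape,bool); B2[190:260,200:250]=1
    s0=load('s0'); h=cv2.cvtColor(s0['frame'],cv2.COLOR_BGR2HSV).astype(int); se=hullfit(s0,(h[...,0]>5)&(h[...,0]<18)&(h[...,1]>165)&(h[...,2]>60)&B2,153.5,66)
    print('flange',fl,'seal',se,'shift needed',se[0]-fl[0],'TCP',q[:2]+se[0]-fl[0])
    return s
if __name__=='__main__':
    q=sense()['tool_pos']; rel('s4',q)
E
python3 rel.py
```

```text
flange (array([ 569.92596436, -163.54571533]), 68.99124908447266) seal (array([ 571.49291992, -168.25064087]), 64.44901275634766) shift needed [ 1.56695557 -4.70492554] TCP [ 566.36387943 -165.53501813]
```

Emit:
servo_tool --plan '[[[0.0005,-0.0046,0,0,0.0],[0,0,0,0,0.0],[0,0,0,0,0.0],[0,0,-0.005,0,0.0],[0,0,-0.008,0,0.0],[0,0,-0.008,0,0.0],[0,0,-0.008,0,0.0],[0,0,-0.005,0,0.0],[0,0,0,0,0.0],[0,0,0,0,0.0]]]'

```text
time: 8.5
tool_pos: [565.2, -166.7, 272.8]
tcp_rot: [-180.0, -0.0, 149.9]
ft_force: [0.4, 0.6, -1.4]
finger_gap: 17.0
grip_force: 78.3
```

Emit:
servo_tool --plan '[[[0,0,-0.002,0,0.0],[0,0,-0.002,0,0.0],[0,0,-0.002,0,0.0],[0,0,-0.002,0,0.0],[0,0,0,0,0.0],[0,0,0,0,0.0]]]'

```text
time: 9.1
tool_pos: [565.2, -166.7, 264.8]
tcp_rot: [-180.0, -0.0, 149.9]
ft_force: [-0.2, -0.2, -2.1]
finger_gap: 16.8
grip_force: 78.3
```

Emit:
servo_tool --plan '[[[0,0.0013,0,0,0.0],[0,0,-0.002,0,0.0],[0,0,-0.002,0,0.0],[0,0,-0.002,0,0.0],[0,0,-0.002,0,0.0],[0,0,0,0,0.0],[0,0,0,0,0.0]]]'

```text
time: 9.8
tool_pos: [565.2, -165.4, 256.8]
tcp_rot: [-180.0, -0.0, 149.9]
ft_force: [0.6, -0.3, -2.3]
finger_gap: 16.6
grip_force: 78.3
```

Emit:
servo_tool --plan '[[[0,0,-0.002,0,0.0],[0,0,-0.002,0,0.0],[0,0,-0.002,0,0.0],[0,0,0,0,0.0],[0,0,0,0,0.0]]]'

```text
time: 10.3
tool_pos: [565.2, -165.4, 250.8]
tcp_rot: [-180.0, -0.0, 149.9]
ft_force: [0.0, 0.3, -2.8]
finger_gap: 16.9
grip_force: 78.3
```

Emit:
servo_tool --plan '[[[0,0,-0.002,0,0.0],[0,0,-0.002,0,0.0],[0,0,-0.001,0,0.0],[0,0,-0.001,0,0.0],[0,0,0,0,0.0],[0,0,0,0,0.0]]]' --force 120

```text
time: 10.9
tool_pos: [565.4, -165.5, 245.3]
tcp_rot: [180.0, 0.0, 149.9]
ft_force: [0.9, 0.2, 2.3]
finger_gap: 16.0
grip_force: 119.3
```

Emit:
servo_tool --plan '[[[0,0,-0.001,0,0.0],[0,0,-0.001,0,0.0],[0,0,0,0,0.0],[0,0,0,0,0.0]]]'

```text
time: 11.3
tool_pos: [565.6, -165.5, 244.9]
tcp_rot: [180.0, 0.1, 149.9]
ft_force: [-4.5, 2.1, 11.4]
finger_gap: 16.2
grip_force: 121.1
```

The bead is on the catches. The sideways force says to shift slightly towards -x and +y, so I'll trim that.

Emit:
servo_tool --plan '[[[-0.001,0.0005,0,0,0.0],[0,0,0,0,0.0],[0,0,0,0,0.0]]]'

```text
time: 11.6
tool_pos: [565.3, -165.4, 245.0]
tcp_rot: [180.0, 0.2, 149.9]
ft_force: [-0.1, -0.2, 8.5]
finger_gap: 15.7
grip_force: 120.6
```

```bash
python3 - <<'E'
from h import *
q=sense(); print(q['tool_pos'],q['tcp_rot'],q['ft_force'],q['wrist_torque'])
E
```

```text
[ 565.26824006 -165.37309426  245.01614846] [179.97241104   0.2222069  149.93534443] [-0.06019289 -0.20214968  8.52953193] [-0.04257113 -0.0003498   0.04498407]
```

The sideways force is now zero, so I'll press straight down.

Emit:
servo_tool --plan '[[[0,0,-0.001,0,0.0],[0,0,-0.001,0,0.0],[0,0,0,0,0.0],[0,0,0,0,0.0]]]'

```text
time: 12.0
tool_pos: [565.7, -165.5, 244.1]
tcp_rot: [180.0, 0.3, 149.9]
ft_force: [-1.0, 0.1, 14.7]
finger_gap: 16.0
grip_force: 121.2
```

Emit:
servo_tool --plan '[[[0,0,-0.001,0,0.0],[0,0,-0.001,0,0.0],[0,0,0,0,0.0],[0,0,0,0,0.0]]]'

```text
time: 12.4
tool_pos: [565.2, -165.2, 240.4]
tcp_rot: [180.0, 0.2, 149.9]
ft_force: [1.7, 0.2, -2.2]
finger_gap: 15.6
grip_force: 118.7
```

It has snapped past the peak: the force dropped and the TCP fell to 240.4. I'll continue down to the seal.

Emit:
servo_tool --plan '[[[0,0,-0.001,0,0.0],[0,0,-0.001,0,0.0],[0,0,-0.001,0,0.0],[0,0,-0.001,0,0.0],[0,0,0,0,0.0],[0,0,0,0,0.0]]]'

```text
time: 13.0
tool_pos: [564.1, -164.9, 235.1]
tcp_rot: [-180.0, -0.0, 149.9]
ft_force: [-3.1, -0.4, 3.9]
finger_gap: 16.0
grip_force: 119.8
```

Emit:
servo_tool --plan '[[[0,0,-0.001,0,0.0],[0,0,-0.001,0,0.0],[0,0,-0.001,0,0.0],[0,0,-0.001,0,0.0],[0,0,0,0,0.0],[0,0,0,0,0.0]]]'

```text
time: 13.6
tool_pos: [564.2, -165.0, 233.5]
tcp_rot: [-180.0, 0.0, 149.9]
ft_force: [-11.6, 3.2, 20.4]
finger_gap: 15.5
grip_force: 121.9
```

The stopper is home, with the foot about 106 mm above the desk. I'll take out the sideways load and press more firmly.

Emit:
servo_tool --plan '[[[-0.001,0.0004,0,0,0.0],[-0.001,0.0003,0,0,0.0],[0,0,0,0,0.0],[0,0,0,0,0.0]]]'

```text
time: 14.0
tool_pos: [563.8, -164.8, 233.6]
tcp_rot: [179.9, 0.3, 149.9]
ft_force: [-0.1, 0.2, 12.4]
finger_gap: 16.0
grip_force: 120.7
```

Emit:
servo_tool --plan '[[[0,0,-0.001,0,0.0],[0,0,-0.001,0,0.0],[0,0,0,0,0.0],[0,0,0,0,0.0]]]'

```text
time: 14.4
tool_pos: [563.8, -164.8, 233.4]
tcp_rot: [179.9, 0.3, 149.9]
ft_force: [-6.7, 1.9, 25.0]
finger_gap: 15.7
grip_force: 122.7
```

```bash
python3 - <<'E'
from h import *
t=snap('scene','s5'); q=sense(); print(q['time'],q['tool_pos'],q['tcp_rot'],q['ft_force'],q['wrist_torque'],q['grip_force'])
x0,y0=175,165; cv2.imwrite('pics/g5.png',cv2.resize(t['frame'][y0:y0+110,x0:x0+110],(500,500),interpolation=cv2.INTER_CUBIC))
E
```

```text
14.45 [ 563.80150556 -164.8530812   233.41163822] [179.94736192   0.33864099 149.93954232] [-5.27291382  1.4830384  25.11412355] [0.75344598 0.97263295 0.01422692] 122.67142295837402
```

View pics/g5.png

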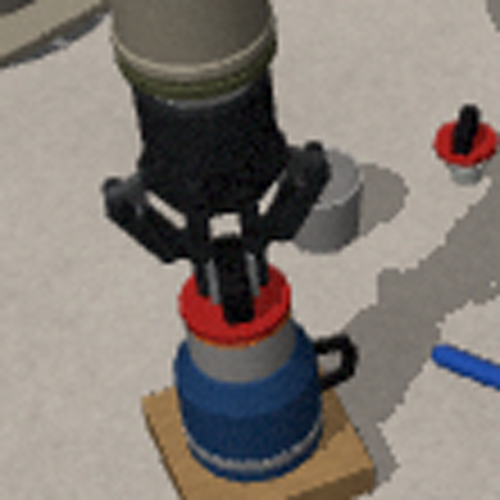

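The scene crop shows the flange seated flat on the seal at crop (235,315), with the neck steel directly under it and the gripper still holding. I'll hold for a moment to confirm it's steady, then hand in.

Emit:
servo_tool --plan '[[[-0.0005,0.0002,0,0,0.0],[0,0,0,0,0.0],[0,0,0,0,0.0],[0,0,0,0,0.0],[0,0,0,0,0.0],[0,0,0,0,0.0]]]'

```text
time: 15.05
tool_pos: [563.7, -164.8, 233.4]
tcp_rot: [179.9, 0.4, 149.9]
ft_force: [-2.7, 0.5, 22.3]
finger_gap: 15.9
grip_force: 122.3
```

```bash
python3 - <<'E'
from h import *
q=sense(); print(q['time'],q['tool_pos'],q['ft_force'])
if q['ft_force'][2]>15 and q['tool_pos'][2]<235: print(r.hand_in())
E
```

```text
15.05 [ 563.70763601 -164.80167605  233.44170864] [-2.69446835  0.48527834 22.34023059]
the job is handed in; nothing more can be done
None
```

The stopper is snapped home in the flask, and the job was handed in at 15 s with the robot still gripping it and pressing down with about 22 N; the hand-in returned no verdict.

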